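# Free the bearing housing from its drilling jig and hold it up level

### The arm

A 7-joint arm with a two-finger parallel gripper is mounted at the origin on a cart in front of the work surface, level with it; the furniture and walls round the work are solid. World frame = base frame: x ahead of the robot, y to its left, z up, the work surface at z = 0. Lengths are in m, angles in rad, forces in N, time in s.
With the tool pointing down it reaches from about 0.425 to 0.95 m from the base axis. Payload 16.7 kg.
Tool frame: the origin (TCP) lies midway between the tips of the shut fingers; the grasp point (between the pads) lies arm.grip_point_offset behind it (arm.grip_point_offset is the distance from the TCP to the grasp point, in m); z points along the fingers, y is the line along which they close (so a half turn about z gives the same grasp; the last joint's range is limited). The gripper opens to 94 mm and grips with 3 to 60 N. Pads are 16 mm wide; open, the fingers measure 119 mm over their backs; the gripper's body (75 mm by 177 mm) begins 78 mm behind the grasp point.
Start: joints at [-1.415, 0.426, 0.074, 1.606, -0.034, 1.111, -0.067], TCP at [0.203, 0.644, 0.205] pointing down, gripper open.
Joint ranges: [-2.85, 2.85], [-0.5, 2.14], [-1.23, 1.37], [0.21, 2.46], [-1.02, 4.16], [0.16, 2.05], [-2.73, 2.73]. Speed limits (rad/s): [1.89, 1.89, 2.39, 2.39, 3.01, 3.01, 3.01].

### API

Orientations are given as a rotation vector (axis times angle).
In Python, from rig import arm gives the robot as it stands. The module is installed in compiled form; this text tells all that it offers.
- The arm moves only by the tool servo_tool, never from a script. Its argument "plan" is a list that holds one entry, the list of rows, each a list of 5 numbers: the shift along the world's x, y, z in cm, then the turn about the world's z in degrees, then the opening in per cent of the stroke, from 0 (shut) to 100 (fully open). A call has 1 to 10 rows; each row is the pose to reach, as a shift and turn from the pose commanded when the call began; what a row does not reach only later rows make up. A row lasts 1/8 s, in which the tool goes at most 62.5 mm and 10.7 degrees, less where a joint would pass 70% of its speed; a pose out of reach is approached as far as the arm can. A call with a gripper value outside its range is refused whole. The fingers move at their own pace and stop on an object; "force" is the grip in N (left out, the last holds). Time passes only in rows, so rows that repeat a pose let the fingers close. It gives the time, the measured TCP pose, the force, the opening and the grip force at its end, in the units of the state.
- arm.sense(): the state, without advancing time (a new reading comes with each control period).
- arm.grab_frame(name): name is "side" or "top"; returns a dict with "frame" (384x512x3 uint8, red, green, blue), "fov_y" (degrees; the focal length in pixels is half the picture's height over the tangent of half this angle, whatever the lens; pixels are square), "cx", "cy" (the principal point, pixels), "extrinsics" (4x4, takes a point from camera to world coordinates). Camera axes: x right, y down, z forward; pixel columns grow to the right and rows downward; lengths in m; the calibration is good to about 2 mm. A picture is of the moment at which its call begins. There is no depth.
- arm.job_done(): hands the job in; it is judged then, once.
The state is a dict: "time": time; "q": joint angles; "joint_velocities": joint speeds; "effort": joint torques, N m; "eef_pos": TCP position; "orientation": TCP orientation; "ft_force": force on the tool from outside, world axes, zero at the start; "wrist_torque": the same for the moment, N m; "finger_gap": opening from 0.0 (shut) to 1.0 (fully open); "finger_force": force on a finger pad.
Only numpy, scipy, OpenCV 4.12 (cv2) and the standard library are available. Lean on these libraries where they do the work, as an engineer would, in place of code of your own. Each camera call takes 0.05 s, during which the arm holds its last target. There are 200 camera calls.

### The job

Open the toggle clamp of the drilling jig fully by swinging its handle away from the bearing housing, then draw the housing straight up off its two dowels, without tipping it. Finish while still holding it, steady and level, right above its seat and about 100 mm higher than it sat, so that I can brush the chips off the pads; leave everything else on the bench where it is.

Things in the scene. Friction and masses are not known exactly. Their poses are not given: they have to be found in the camera images.
- jig: Drilling jig, screwed down: dark steel T-shaped plate, 14 mm thick. Origin on the bench top under the middle of the seat. Seat part 150 mm in x, 100 in y; a 64 mm wide leg with the toggle clamp runs along -y to -147 mm (the robot's right, +-17 degrees). Two 10 mm dowels stand at x = +50 and -50 mm, tips 38 mm above the bench. The housing sits on pads 20 mm above the bench.
- clamp_handle (a joint): Clamp handle angle, rad: 0 shut (handle upright, arm level over the boss); grows as its top swings away from the housing to jig -y; stop at 1.12. Pivot along the jig's x, at jig (0, -112, 50) mm. Stays where left; about 5 N at the grip moves it. It drives the arm up and back by 1.3 x its angle; at 1.1 the arm is upright, wholly beyond jig y = -70 mm and below 165 mm, and the boss is free from above.
- handle_grip (a point): Point on the axis of the handle's round black grip, 100 mm from its pivot; z outwards along the handle. Grip 19 mm thick, 45 to 133 mm from the pivot. Shut, this point is at jig (0, -112, 150) mm. Between handle and boss the shut arm's highest parts reach 115 mm above the bench; above that is room for fingers to push the handle.
- housing_boss (a point): The bearing housing in the jig, at the boss: point on its upright axis 40 mm above its underside; z up. Round boss 46 mm in diameter, 12 to 56 mm above the underside, bore 25 mm: grip it outside, above the flange. Seated: at jig (0, 0, 60) mm, boss top 76 mm above the bench. Gripping along the jig's x keeps a wide gripper off the open clamp arm.
- housing: The same housing (cast aluminium, loose, about 0.45 kg): origin at the middle of its underside, axes as at housing_boss. Flange 12 mm thick, 134 mm long in x with a round lobe at each end, 66 mm wide in y. In each lobe, 50 mm from the axis, a 12 mm hole sits over a dowel, which stands 6 mm above the flange.
- seat (a point): Fixed point of the jig where housing_boss lies when the housing is seated: jig (0, 0, 60) mm.
- blank_boss (a point): Another, identical housing standing loose on the bench top just left of the jig (the next one to be drilled), its centre 40 mm above the bench: leave it.
- bolt_0: A loose steel bolt, 52 mm long, lying beside the clamp, on the far side: leave it.
- tape_measure: A tape measure, 41 x 93 x 64 mm, at the back left: leave it.

How it is judged:
On the way:
1. the clamp's handle is swung fully open while the housing still sits in the jig (value of joint clamp_handle above 0.95 rad and distance between housing_boss and seat below 0.008 m), for 0.2 s.
At the end, for the whole second after the job is handed in: The housing is held by the gripper alone, 60 to 160 mm above its seat and within 30 mm of the seat's axis, level within 4 degrees, at rest (under 20 mm/s), the clamp still open (handle beyond 0.95 rad) (value of joint clamp_handle above 0.95 rad and z of housing_boss in the frame of seat between 0.06 and 0.16 m and horizontal distance between housing_boss and seat below 0.03 m and angle between housing_boss's own z axis and vertical below 0.07 rad and contact force between the fingers and housing above 1 N and contact force between housing and jig below 0.05 N and linear speed of housing below 0.02 m/s and angular speed of housing below 0.1 rad/s); the arm keeps its last pose, push and grip.
It fails at once if the housing is tipped more than 12 degrees (angle between housing_boss's own z axis and vertical above 0.21 rad).
It fails at once if another thing on the bench is moved more than 30 mm (distance of any of blank_boss, bolt_0, tape_measure from where it was at the start of the episode above 0.03 m).
It also fails if it takes over 51 s, if anything falls off the work surface, if the arm or the gripper's body presses on something with over 40 N, if the wrist force passes 120 N, or if a joint passes its speed limit or range.

## Working session

There is one attempt and no reset: what is moved stays moved. The work goes in short steps, Python scripts to look and compute and a tool call to move; the robot and the scene stay as the last step left them, time stands still between calls to the robot, and variables do not carry over. Pictures are saved under pics/ and viewed, at most 10 in all, crops included, and the job is handed in when it is done.

Besides the shell and the picture viewer there is one more tool, called after "Request:" as a command line: name --argument value ..., lists and objects as JSON in quotes. servo_tool: Moves the arm, as the interface text tells. Its arguments: {"type":"object","properties":{"plan":{"type":"array"},"force":{"type":"number"}},"required":["plan"]}

```bash
mkdir -p pics
cat > h.py <<'E'
import numpy as np, cv2
from rig import arm
def grab(n,f):
    d=arm.grab_frame(n); cv2.imwrite('pics/'+f,d['frame'][:,:,::-1]); return d
def cam(d):
    f=d['frame'].shape[0]/2/np.tan(np.radians(d['fov_y'])/2); return f,d['cx'],d['cy'],np.array(d['extrinsics'])
def pix2z(d,u,v,z):
    f,cx,cy,E=cam(d); r=E[:3,:3]@[(u-cx)/f,(v-cy)/f,1]; o=E[:3,3]; return o+r*(z-o[2])/r[2]
def proj(d,p):
    f,cx,cy,E=cam(d); c=E[:3,:3].T@(np.array(p)-E[:3,3]); return f*c[0]/c[2]+cx,f*c[1]/c[2]+cy
E
python3 - <<'E'
from h import *
import pickle
for n in('side','top'):
    d=grab(n,n+'0.png'); pickle.dump(d,open(n+'0.pkl','wb')); print(n,d['fov_y'],d['cx'],d['cy'],np.round(d['extrinsics'],3))
s=arm.sense(); print(s['time'],s['eef_pos'],s['orientation'],s['finger_gap'],arm.grip_point_offset)
E
```

```text
side 45.882824029858604 256.1819118279502 198.995496261201 [[ 0.943 -0.139  0.303  0.28 ]
 [-0.333 -0.39   0.859 -0.538]
 [-0.001 -0.91  -0.414  0.489]
 [ 0.     0.     0.     1.   ]]
top 50.0298793982413 252.07944852255127 190.19776425650537 [[-0.027 -0.986  0.163  0.399]
 [-1.     0.029  0.011  0.216]
 [-0.015 -0.163 -0.987  0.964]
 [ 0.     0.     0.     1.   ]]
0.1 [0.20311793 0.64330008 0.20486042] [-4.78528429e-01 -3.10481403e+00  1.79363838e-03] 1.000204408667542 0.0188
```

View pics/side0.png

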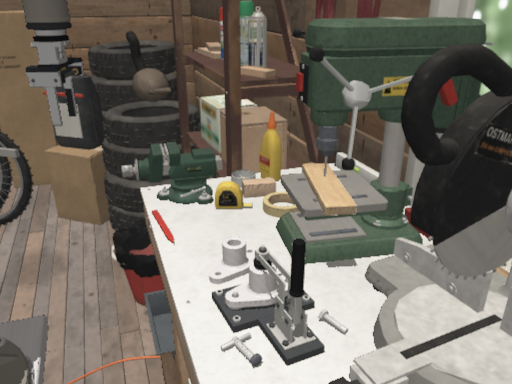

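View pics/top0.png

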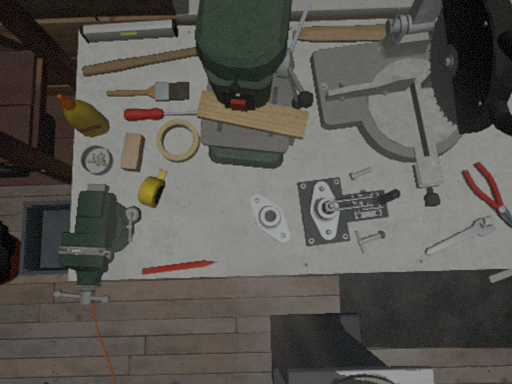

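The side view shows the jig around (265,300), with the black grip from (298,243) to (297,292). The top view shows the housing at about (327,209), the handle tip at about (393,194) and the blank at (269,215). I'll enlarge both for measuring.

Run:
```python
import cv2,numpy as np
t=cv2.imread('pics/top0.png')[165:260,240:410]; s=cv2.imread('pics/side0.png')[225:365,200:360]
a=cv2.resize(t,None,fx=4.5,fy=4.5,interpolation=cv2.INTER_CUBIC)
cv2.imwrite('pics/c1.png',np.clip(a.astype(int)*1.5,0,255))
cv2.imwrite('pics/c2.png',cv2.resize(s,None,fx=4,fy=4,interpolation=cv2.INTER_CUBIC))
```

```text
[ WARN:0@0.039] global loadsave.cpp:1063 imwrite_ Unsupported depth image for selected encoder is fallbacked to CV_8U.
```

View pics/c1.png

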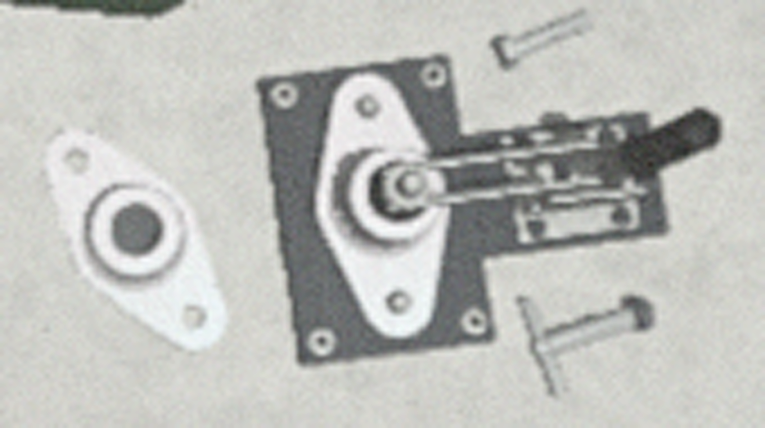

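View pics/c2.png

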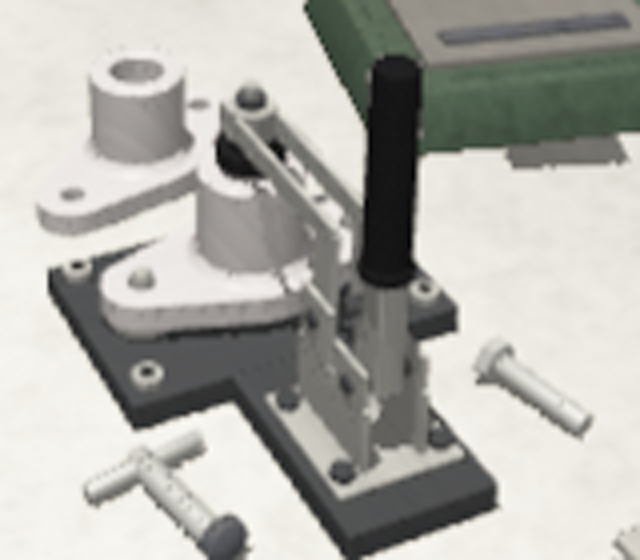

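The crop shows the dowel tips at (368,105) and (398,300). The plate corners are at (258,80), (448,57), (495,338) and (300,363), and the handle tip is at about (708,128). Now fitting the jig pose.

```bash
cat > fit.py <<'E'
from h import *
import pickle
from scipy.optimize import least_squares
dt=pickle.load(open('top0.pkl','rb')); ds=pickle.load(open('side0.pkl','rb'))
T=lambda u,v:(240+(u+.5)/4.5-.5,165+(v+.5)/4.5-.5); S=lambda u,v:(200+(u+.5)/4-.5,225+(v+.5)/4-.5)
obs=[(dt,T(368,105),(.05,0,.038)),(dt,T(398,300),(-.05,0,.038)),(dt,T(258,80),(.075,.05,.014)),(dt,T(448,57),(.075,-.05,.014)),(dt,T(495,338),(-.075,-.05,.014)),(dt,T(300,363),(-.075,.05,.014)),
(dt,T(714,125),(0,-.112,.183)),(ds,S(396,65),(0,-.112,.183)),(ds,S(141,272),(-.05,0,.038)),(ds,S(50,277),(-.075,.05,.014)),(ds,S(137,415),(-.075,-.05,.014))]
def W(p,j):
    c,s=np.cos(p[2]),np.sin(p[2]); return np.array([p[0]+c*j[0]-s*j[1],p[1]+s*j[0]+c*j[1],j[2]])
def r(p): return np.concatenate([np.subtract(proj(d,W(p,j)),uv) for d,uv,j in obs])
o=least_squares(r,[.5,0,.15],loss='soft_l1')
if __name__=='__main__':
    p=o.x; print(p,np.degrees(p[2])); print(o.fun if 0 else r(p).reshape(-1,2).round(1))
    for n,j in dict(seat=(0,0,.06),grip=(0,-.112,.15),tip=(0,-.112,.183)).items(): print(n,W(p,j))
    for a in (1.1,): print('open grip',W(p,(0,-.112-.1*np.sin(a),.05+.1*np.cos(a))))
    print('blank',pix2z(dt,*T(135,228),.056))
    from scipy.spatial.transform import Rotation as R
    s=arm.sense(); print(R.from_rotvec(s['orientation']).as_matrix().round(3))
E
python3 fit.py
```

```text
[0.50300291 0.06193432 0.10386578] 5.951070563319548
[[ 0.4 -0.1]
 [ 0.8  0.2]
 [ 0.5 -0.5]
 [ 0.5 -1. ]
 [ 0.9  0.4]
 [ 0.9  0.6]
 [-2.8  0.5]
 [ 0.6 -1.2]
 [ 0.4 -0.1]
 [-1.  -1.9]
 [-0.5 -1.7]]
seat [0.50300291 0.06193432 0.06      ]
grip [ 0.51461497 -0.04946209  0.15      ]
tip [ 0.51461497 -0.04946209  0.183     ]
open grip [ 0.52385493 -0.13810254  0.09535961]
blank [0.49159288 0.18849094 0.056     ]
[[-0.954  0.301 -0.   ]
 [ 0.301  0.954 -0.001]
 [-0.    -0.001 -1.   ]]
```

Request:
servo_tool --plan '[[[0,0,5,0,0],[2,-4,6,-6,0],[5,-9,6,-13,0],[8,-14,6,-20,0],[11,-19,6,-27,0],[14,-24,6,-34,0],[17,-30,6,-42,0],[19,-35,6,-50,0],[22,-39,6,-58,0],[22,-39,6,-58,0]]]'

```text
time: 1.35
eef_pos: [0.4249, 0.2504, 0.2656]
orientation: [1.933, 2.476, 0.0]
ft_force: [-0.5, 0.6, 0.3]
finger_gap: 0.006
finger_force: 0.0
```

```bash
cat > st.py <<'E'
from fit import *
from scipy.spatial.transform import Rotation as R
s=arm.sense(); m=R.from_rotvec(s['orientation']).as_matrix()
p=o.x; e=np.array(s['eef_pos']); c,sn=np.cos(p[2]),np.sin(p[2]); q=e[:2]-p[:2]
print('t',s['time'],'tcp',e.round(4),'jig mm',((c*q[0]+sn*q[1])*1e3).round(1),((-sn*q[0]+c*q[1])*1e3).round(1),'yhead',np.degrees(np.arctan2(m[1,1],m[0,1])).round(1),'q',np.round(s['q'],2),'F',np.round(s['ft_force'],1),s['finger_gap'],s['finger_force'])
E
python3 st.py
```

```text
t 1.35 tcp [0.4249 0.2504 0.2656] jig mm -58.1 195.5 yhead 14.0 q [-1.07  0.06  0.43  1.95 -0.03  1.14 -0.38] F [-0.5  0.6  0.3] 0.006074010522263934 0.0
```

Request:
servo_tool --plan '[[[1.5,-5,-1,-2,0],[3.5,-10,-1,-4,0],[5,-15,-1,-6,0],[7,-20,-1,-8,0],[8.6,-25,-1,-8,0],[8.6,-26.8,-1,-8,0],[8.6,-26.8,-4,-8,0],[8.6,-26.8,-7,-8,0],[8.6,-26.8,-9,-8,0],[8.6,-26.8,-9,-8,0]]]'

```text
time: 2.6
eef_pos: [0.5083, -0.0137, 0.1743]
orientation: [-2.09, -2.344, 0.004]
ft_force: [-0.3, -0.3, 1.0]
finger_gap: 0.003
finger_force: 0.0
```

```bash
python3 st.py
python3 - <<'E'
from fit import *
a=arm.grab_frame('side')['frame'][150:350,150:400]; b=arm.grab_frame('top')['frame'][120:270,230:430]
a=cv2.resize(a,None,fx=1.6,fy=1.6,interpolation=2); b=cv2.resize(b,None,fx=2,fy=2.1333,interpolation=2)
cv2.imwrite('pics/m1.png',np.hstack([a,np.clip(b*1.4,0,255).astype('uint8')])[:,:,::-1])
E
```

```text
t 2.6 tcp [ 0.5083 -0.0137  0.1743] jig mm -2.6 -75.8 yhead 6.6 q [-0.69  0.22  0.68  2.04 -0.17  0.94  0.2 ] F [-0.3 -0.3  1. ] 0.0031176521681303294 0.0
```

View pics/m1.png

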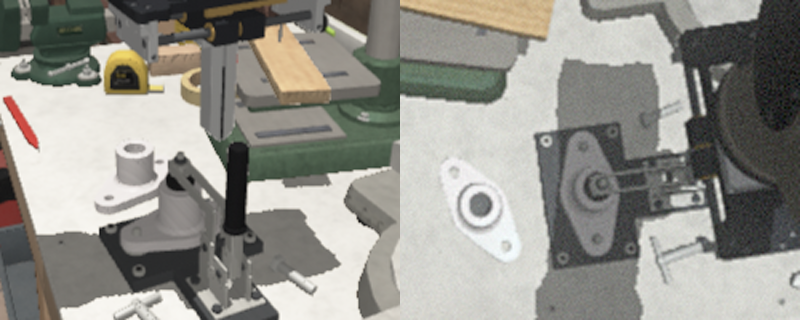

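Fingers are on the boss side of the handle, clear of it: finger at about (219,130), handle top at about (237,145) in the left half. I'll lower and push.

Request:
servo_tool --plan '[[[0.2,0,-2,-0.5,0],[0.3,0,-4.5,-0.5,0],[0.3,0,-4.5,-0.5,0],[0.5,-1.5,-4.5,-0.5,0],[0.5,-2.2,-4.5,-0.5,0],[0.6,-3.2,-4.5,-0.5,0],[0.7,-4.2,-4.6,-0.5,0],[0.8,-5.3,-4.9,-0.5,0],[0.9,-6.5,-5.4,-0.5,0],[0.9,-6.5,-5.4,-0.5,0]]]'

```text
time: 3.95
eef_pos: [0.5187, -0.0806, 0.1222]
orientation: [2.104, 2.332, 0.001]
ft_force: [0.3, 1.6, 1.5]
finger_gap: 0.003
finger_force: 0.5
```

```bash
python3 st.py
```

```text
t 3.95 tcp [ 0.5187 -0.0806  0.1222] jig mm 0.8 -143.4 yhead 5.9 q [-0.52  0.33  0.66  2.05 -0.27  0.84  0.41] F [0.3 1.6 1.5] 0.003013388239398984 0.5128739780047908
```

Now the rest: jig y to -171, z to 0.095.

Request:
servo_tool --plan '[[[0.1,-0.7,-0.4,0,0],[0.1,-1.3,-0.9,0,0],[0.2,-1.9,-1.4,0,0],[0.3,-2.4,-2.0,0,0],[0.3,-2.8,-2.6,0,0],[0.3,-2.8,-2.6,0,0]]]'

```text
time: 4.7
eef_pos: [0.5211, -0.1079, 0.095]
orientation: [-2.103, -2.334, 0.001]
ft_force: [0.6, 0.4, 0.7]
finger_gap: 0.002
finger_force: 0.4
```

```bash
python3 st.py
python3 - <<'E'
from fit import *
a=arm.grab_frame('side')['frame'][200:350,180:380]
cv2.imwrite('pics/m2.png',cv2.resize(a,None,fx=3,fy=3,interpolation=2)[:,:,::-1])
E
```

```text
t 4.7 tcp [ 0.5211 -0.1079  0.095 ] jig mm 0.4 -170.7 yhead 5.9 q [-0.44  0.39  0.64  2.06 -0.32  0.8   0.5 ] F [0.6 0.4 0.7] 0.0022625195138970765 0.42196068503926654
```

View pics/m2.png

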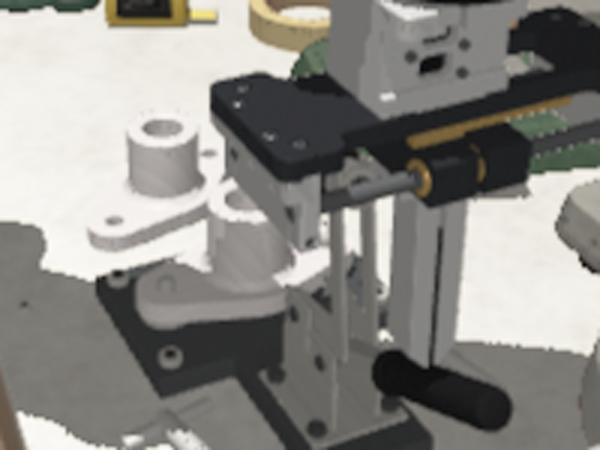

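The handle is lowered (grip end at about (492,405)) and the arm is near upright at (350,270). Checking the angle by projection.

Run:
```python
from fit import *
for a in (.9,1.,1.05,1.1,1.12):
  f=lambda d:tuple(np.round((np.array(proj(ds,W(o.x,(0,-.112-d*np.sin(a),.05+d*np.cos(a)))))-[180,200])*3))
  print(a,f(.133),f(.045))
```

```text
0.9 (np.float64(483.0), np.float64(342.0)) (np.float64(387.0), np.float64(351.0))
1.0 (np.float64(492.0), np.float64(375.0)) (np.float64(390.0), np.float64(360.0))
1.05 (np.float64(496.0), np.float64(391.0)) (np.float64(391.0), np.float64(365.0))
1.1 (np.float64(499.0), np.float64(407.0)) (np.float64(392.0), np.float64(370.0))
1.12 (np.float64(501.0), np.float64(414.0)) (np.float64(393.0), np.float64(372.0))
```

Request:
servo_tool --plan '[[[0,0,5,0,0],[0,0,10,0,0],[0,0,15,0,0],[0,2,15.5,0,30],[-0.5,6,15.5,0,75],[-1,11,15.5,0,75],[-1.5,15,15.5,0,75],[-1.8,17,15.5,0,75],[-1.8,17,12,0,75],[-1.8,17,9,0,75]]]'

```text
time: 6.0
eef_pos: [0.5029, 0.0629, 0.1846]
orientation: [2.102, 2.335, 0.0]
ft_force: [0.0, 0.5, -1.3]
finger_gap: 0.714
finger_force: 0.0
```

Request:
servo_tool --plan '[[[0,0,0,0,75],[0,0,0,0,75]]]'

```text
time: 6.25
eef_pos: [0.5037, 0.0625, 0.1865]
orientation: [2.103, 2.334, 0.001]
ft_force: [0.6, -0.3, 1.0]
finger_gap: 0.752
finger_force: 0.0
```

```bash
python3 st.py
python3 - <<'E'
from fit import *
d=arm.grab_frame('side');a=d['frame'][180:340,180:380].copy()
a=cv2.resize(a,None,fx=3,fy=3,interpolation=2)
for j in [(.023*np.cos(t),.023*np.sin(t),.076) for t in np.arange(0,6.28,.4)]+[(-.05,0,.038)]:
  u,v=proj(d,W(o.x,j)); cv2.circle(a,(int((u-180)*3+1),int((v-180)*3+1)),1,(255,0,0),-1)
cv2.imwrite('pics/m3.png',a[:,:,::-1])
E
```

```text
t 6.25 tcp [0.5037 0.0625 0.1865] jig mm 0.7 0.5 yhead 6.0 q [-0.8   0.19  0.62  2.02 -0.13  0.97 -0.  ] F [ 0.6 -0.3  1. ] 0.7524717844840091 0.0
```

View pics/m3.png

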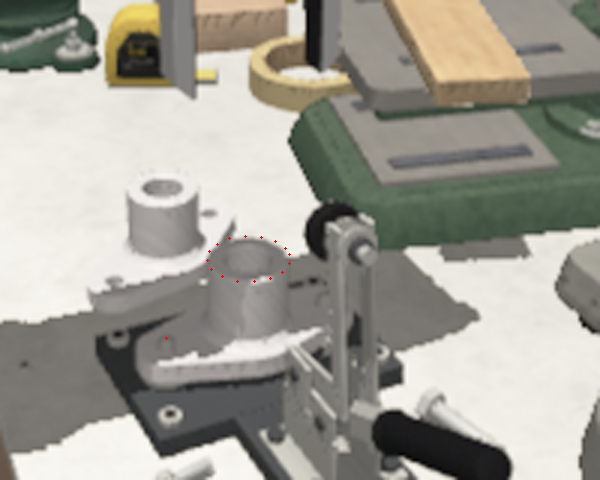

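The overlay ring matches the boss top at (249,258), and the clamp is open. Descend and grip.

Request:
servo_tool --plan '[[[0,0,-4,0,75],[0,0,-8,0,75],[0,0,-11,0,75],[0,0,-13,0,75],[0,0,-14,0,75],[0,0,-14,0,75]]]' --force 30

```text
time: 7.05
eef_pos: [0.5035, 0.0627, 0.0459]
orientation: [2.103, 2.334, 0.0]
ft_force: [-0.2, -0.4, -0.0]
finger_gap: 0.755
finger_force: 0.0
```

Request:
servo_tool --plan '[[[0,0,0,0,60],[0,0,0,0,50],[0,0,0,0,40],[0,0,0,0,30],[0,0,0,0,30],[0,0,0,0,30],[0,0,0,0,30],[0,0,0,0,30]]]' --force 30

```text
time: 8.05
eef_pos: [0.5033, 0.0628, 0.0459]
orientation: [-2.102, -2.334, -0.001]
ft_force: [-2.5, -0.2, 9.8]
finger_gap: 0.483
finger_force: 30.0
```

```bash
python3 st.py
```

```text
t 8.05 tcp [0.5033 0.0628 0.0459] jig mm 0.4 0.8 yhead 6.0 q [-0.68  0.41  0.52  2.14 -0.33  0.67  0.18] F [-2.5 -0.2  9.8] 0.48293197648578395 30.001758635044098
```

Request:
servo_tool --plan '[[[0,0,0.4,0,30],[0,0,0.9,0,30],[0,0,1.4,0,30],[0,0,2.0,0,30],[0,0,2.6,0,30],[0,0,3.2,0,30]]]' --force 35

```text
time: 8.8
eef_pos: [0.5032, 0.0626, 0.0779]
orientation: [-2.103, -2.334, -0.0]
ft_force: [0.1, 0.8, -4.4]
finger_gap: 0.487
finger_force: 35.0
```

Request:
servo_tool --plan '[[[0,0,1,0,30],[0,0,2,0,30],[0,0,3,0,30],[0,0,4,0,30],[0,0,5,0,30],[0,0,6,0,30],[0,0,6.8,0,30],[0,0,6.8,0,30],[0,0,6.8,0,30],[0,0,6.8,0,30]]]'

```text
time: 10.05
eef_pos: [0.503, 0.0626, 0.1451]
orientation: [-2.102, -2.334, 0.001]
ft_force: [-0.1, 0.8, -4.7]
finger_gap: 0.485
finger_force: 35.0
```

```bash
python3 st.py
python3 - <<'E'
from fit import *
d=arm.grab_frame('side');a=d['frame'][150:340,150:390].copy()
a=cv2.resize(a,None,fx=3,fy=3,interpolation=2)
for j in [(.023*np.cos(t),.023*np.sin(t),.176) for t in np.arange(0,6.28,.4)]+[(-.067,0,.12),(.067,0,.12),(0,-.033,.12)]:
  u,v=proj(d,W(o.x,j)); cv2.circle(a,(int((u-150)*3+1),int((v-150)*3+1)),1,(255,0,0),-1)
cv2.imwrite('pics/m4.png',a[:,:,::-1])
E
```

```text
t 10.05 tcp [0.503  0.0626 0.1451] jig mm 0.1 0.6 yhead 6.0 q [-0.78  0.25  0.62  2.07 -0.19  0.88  0.05] F [-0.1  0.8 -4.7] 0.4854984253128916 34.998677372932434
```

View pics/m4.png

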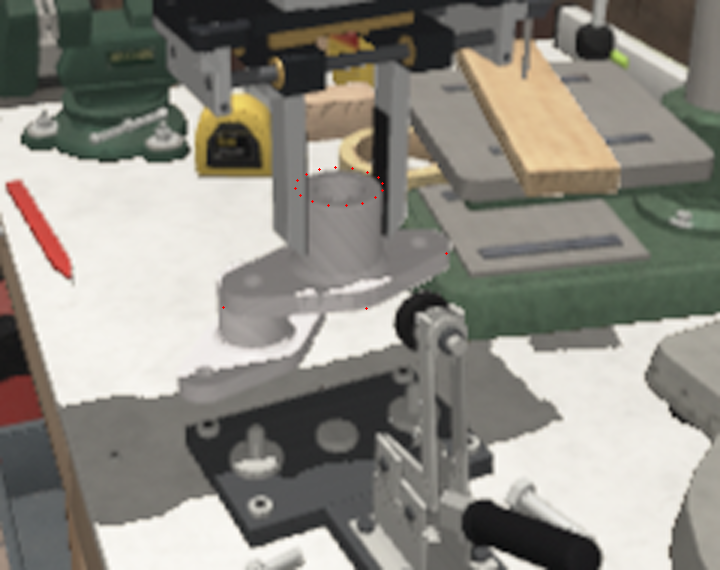

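The housing is held level about 100 mm above its seat: the predicted ring at (339,187) and the lobe points at (223,307) and (447,252) match the picture. The clamp is still open and the blank hasn't moved.

```bash
python3 -c "
from rig import arm
print(arm.job_done())"
```

```text
the job is handed in; nothing more can be done
None
```

The job is handed in: the clamp is open at about 1.1 rad and the housing is off its dowels, held level about 100 mm above its seat. The last picture shows nothing else moved, though the judge's result was not shown.

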